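Seat the domed pump housing in its test nest

TASK

Pick up the larger, pale-yellow domed pump housing by its metal boss and set it, dome down, into the large white cup of the test nest, so that it sits fully down and upright in the cup, then let go. Lower it in rather than dropping it, and leave the small blue housing where it stands.

Things in the scene. Friction and masses are not known exactly. Their poses are not given: they have to be found in the camera images.
- housing: Pale-yellow pump housing on the bench, 82 mm tall, 0.13-0.25 kg, bottom-heavy, round about z (up). Domed underside: flat foot 28 mm across, widening to 68 mm at 28 mm height; shoulder at 41 mm; above it, to the top, an aluminium boss 26 mm in diameter: grip here. Origin: centre of the foot's underside. The four listed things stand in a row along y in any order, centres at least 130 mm apart.
- spare: Bystander: similar but smaller blue housing, loose, 59 mm tall, 49 mm across, with an aluminium boss of diameter 20 mm. Origin: centre of its underside. Leave it standing where it is.
- seat (a point): Where the centre of the yellow housing's foot lies when fully seated in the white cup: on the cup's axis, 43 mm above the bench. Fixed nest: dark steel base 92 mm across and column, white conical cup of slick plastic open upwards, rim 70 mm above the bench, mouth 74 mm inside, 86 mm outside diameter; inside it narrows at 55 degrees to the level, so the housing centres itself. z up.
- small_nest: Bystander: fixed nest of the same form but smaller, with a green cup (rim 60 mm above the bench, mouth 50 mm inside diameter), meant for the small housing. Origin: centre of its underside on the bench. Not to be used.
There are look-alikes about, which are no part of the job. What is shaped like the housing but purple or red is not meant. What is shaped like the part that bears seat but brown is not meant.

How it is judged (in metres and radians):
At the end, for the whole second after the job is handed in: The yellow housing rests, let go and still, in the white cup: its foot's centre within 10 mm of the seat point sideways, no more than 8 mm above and 10 mm below it, upright within 10 degrees (horizontal distance between housing and seat below 0.01 m and z of housing in the frame of seat between -0.01 and 0.008 m and angle between housing's own z axis and vertical below 0.18 rad and linear speed of housing below 0.02 m/s); the robot touches nothing.
It fails at once if the yellow housing is dropped: it falls freely, out of the fingers, at more than 0.6 m/s (a drop of about 18 mm) (contact force between the fingers and housing below 0.05 N and linear speed of housing above 0.6 m/s).
It fails at once if the blue housing is moved by more than 20 mm (distance of spare from where it was at the start of the episode above 0.02 m).
It also fails if it takes over 38 s, if anything falls off the work surface, if the arm or the gripper's body presses on something with over 40 N, if the wrist force passes 120 N, or if a joint passes its speed limit or range.

ROBOT

A 7-joint arm with a two-finger parallel gripper is mounted at the origin on the work surface. World frame = base frame: x ahead of the robot, y to its left, z up, the work surface at z = 0. Lengths are in mm, angles in rad, forces in N, time in s.
With the tool pointing down it reaches from about 425 to 975 mm from the base axis. Payload 16.7 kg.
Tool frame: the origin (TCP) lies midway between the tips of the shut fingers; the grasp point (between the pads) lies r.grasp_offset behind it (r.grasp_offset is the distance from the TCP to the grasp point, in mm); z points along the fingers, y is the direction in which the jaws open and shut (so a half turn about z gives the same grasp; the last joint's range is limited). The gripper opens to 85 mm and grips with 20 to 120 N. Pads are 22 mm wide; open, the fingers measure 114 mm over their backs; the gripper's body (76 mm by 85 mm) begins 54 mm behind the grasp point. The pads swing forward as they close: fully open they stand 13 mm farther back than shut.
Start: joints at [1.065, 0.426, 0.074, 1.606, -0.034, 1.111, -0.067], TCP at [235.097, -632.697, 231.302] pointing down, gripper open.
Joint ranges: [-2.85, 2.85], [-0.5, 2.14], [-1.23, 1.37], [0.21, 2.46], [-1.02, 4.16], [0.16, 2.05], [-2.73, 2.73]. Speed limits (rad/s): [1.89, 1.89, 2.39, 2.39, 3.01, 3.01, 3.01].

INTERFACE

Orientations are given as a rotation vector (axis times angle).
In Python, from bench import get_obs, viewer, workorder, r gives the robot as it stands.
- The arm moves only by the shell command python3 -m inch 'ROWS' [OPENING]. ROWS is JSON, a list of rows, each a list of 6 numbers: the shift along the tool's x, y, z in m, then the turn, a rotation vector about the tool's x, y, z in degrees. In form: [[tx, ty, tz, wx, wy, wz], ...]. A call has 1 to 5 rows; each row shifts and turns the pose as measured when the row begins, along the tool's axes as they then stand; what a row does not reach is not made up. A row lasts 1/10 s, in which the tool goes at most 50 mm and 8.59 degrees, less where a joint would pass 70% of its speed; a pose out of reach is approached as far as the arm can. A call with a gripper value outside its range is refused whole. OPENING is the finger opening in m, from 0 to 0.0854, set as the call begins (- or left out, the last holds). The fingers move at their own pace and stop on an object; the grip force is fixed at half the most. Time passes only in rows, so rows that do not move let the fingers close. It gives the time, the measured TCP pose, the force and the opening at its end, in the units of the state.
- get_obs(): the state, without advancing time (a new reading comes with each control period).
- viewer.snapshot(name): name is "scene" or "top" or "wrist"; returns the picture (480x640x3 uint8, red, green, blue); there is no depth.
- viewer.camera_params(name): a dict with "mtx" (3x3 intrinsics, pixels), "rvec" (rotation vector, rad) and "tvec" (3), from world to camera coordinates, as OpenCV has them. Camera axes: x right, y down, z forward; pixel columns grow to the right and rows downward; lengths in mm; the calibration is good to about 2 mm. A picture is of the moment at which its call begins: read the wrist's pose just before it. camera_params takes no time and is no camera call; for the wrist camera it gives the pose at the moment of the call.
- workorder.sign_off(): hands the job in, once; it reports no verdict.
The state is a dict: "t": time; "qpos": joint angles; "qd": joint speeds; "effort": joint torques, N m; "eef_pos": TCP position; "ee_rot": TCP orientation; "force": force on the tool from outside, world axes, zero at the start; "torque": the same for the moment, N m; "finger_gap": finger opening in mm.
Only numpy, scipy, OpenCV 4.12 (cv2) and the standard library are available. Lean on these libraries where they do the work, as an engineer would, in place of code of your own. Each camera call takes 0.05 s, during which the arm holds its last target.

## Working session

There is one attempt and no reset: what is moved stays moved. The work goes in short steps, Python scripts to look and compute and a shell command to move; the robot and the scene stay as the last step left them, time stands still between calls to the robot, and variables do not carry over. Pictures are saved under pics/ and viewed, and the job is handed in when it is done.

```bash
ls; mkdir -p pics; python3 - <<'E'
from bench import get_obs, viewer, workorder, r
import cv2, numpy as np
o=get_obs(); print(o, r.grasp_offset)
for n in ("scene","top","wrist"):
    p=viewer.camera_params(n); print(n,p['mtx'].tolist() if hasattr(p['mtx'],'tolist') else p['mtx'],p['rvec'],p['tvec'])
    cv2.imwrite(f'pics/{n}0.png',viewer.snapshot(n)[:,:,::-1])
E
```

```text
pics
{'t': 0.0, 'qpos': array([ 1.06551996,  0.42676565,  0.07385888,  1.60663646, -0.03409185,
        1.11080264, -0.06712512]), 'qd': array([ 0.00198575,  0.00040062,  0.00017475, -0.00060411, -0.00081907,
       -0.00056283,  0.00015182]), 'effort': array([-7.42375178e-04, -9.49842668e+01,  3.76037568e+00, -4.63524556e+01,
        1.90553401e-02,  1.01439416e-02, -7.64793754e-05]), 'eef_pos': array([ 234.92996839, -632.3426851 ,  230.57540401]), 'ee_rot': array([-3.09074825e+00, -5.55583500e-01,  5.49636004e-04]), 'force': array([0.54375115, 0.66304155, 0.3046654 ]), 'torque': array([-0.0204675 ,  0.01806174,  0.04920983]), 'finger_gap': 85.29067119371078} 18.700000000000003
scene [[518.6540345516535, 0.0, 322.8662415941095], [0.0, 518.6540345516535, 237.7616853015631], [0.0, 0.0, 1.0]] [ 1.03858962  2.42892619 -1.03901756] [ 383.99939955 -244.77864304 1413.64117049]
top [[575.4141409949876, 0.0, 327.45021258045676], [0.0, 575.4141409949876, 239.59680626213364], [0.0, 0.0, 1.0]] [ 2.10909212 -2.14492124  0.1913528 ] [ -8.9328021  539.44709866 936.23553176]
wrist [[365.56803046227145, 0.0, 318.83391241950534], [0.0, 365.56803046227145, 240.9031740589854], [0.0, 0.0, 1.0]] [-2.3753007   1.65219088  0.24184067] [-674.7806152   -37.56545942  378.66910041]
```

View pics/scene0.png

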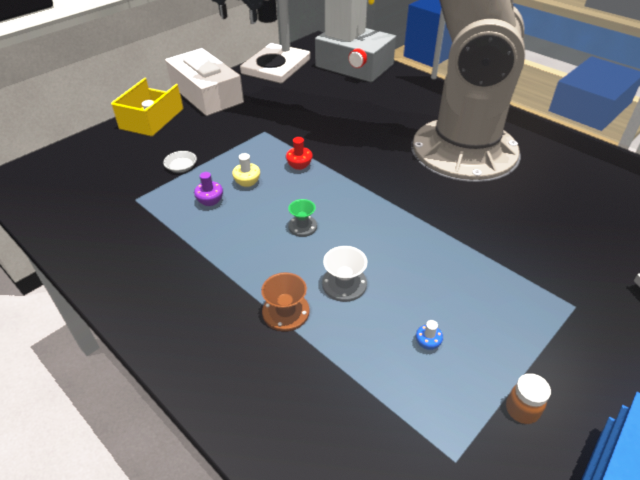

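View pics/top0.png

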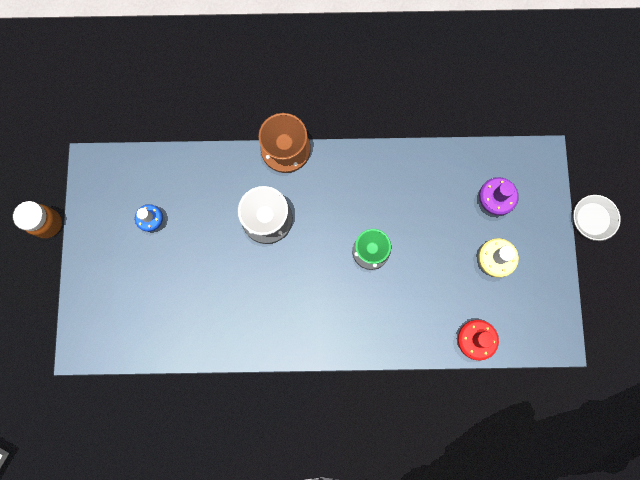

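View pics/wrist0.png

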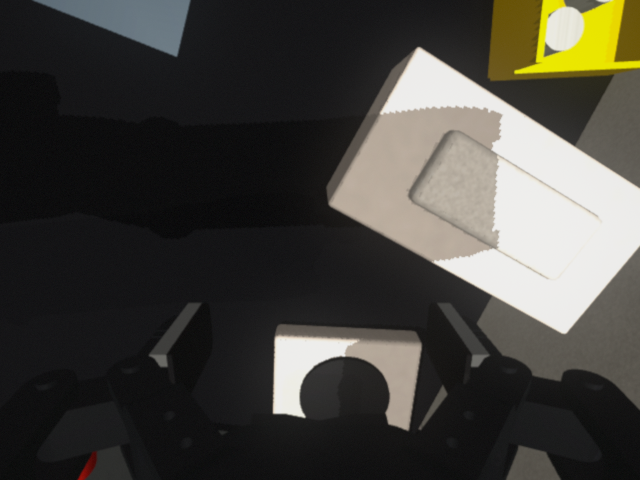

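Scene: yellow housing at (246,175), with a purple look-alike at (208,192) and a red one at (299,157). The white cup is at (345,265), the brown look-alike at (285,297), green at (302,213) and blue at (430,336). In the top view these are yellow (498,257), purple (498,196), red (479,340), white cup (264,212), brown (284,140), green (373,247) and blue (149,217). The pale-yellow dome and the white cup on the dark base fit the description. The white bowl at top (597,218) lies off the mat, has no column, and isn't meant. I'll confirm in an enlarged crop.

```bash
python3 - <<'E'
import cv2, numpy as np
t=cv2.imread('pics/top0.png'); s=cv2.imread('pics/scene0.png')
def c(im,x,y,h=32): return cv2.resize(im[y-h:y+h,x-h:x+h],(380,290) if 0 else (290,290),interpolation=cv2.INTER_NEAREST)
cv2.imwrite('pics/crop0.png',np.vstack([np.hstack([c(t,498,257),c(t,264,212)]),np.hstack([c(s,246,172),c(s,345,270)])]))
E
```

```text
(no output)
```

View pics/crop0.png

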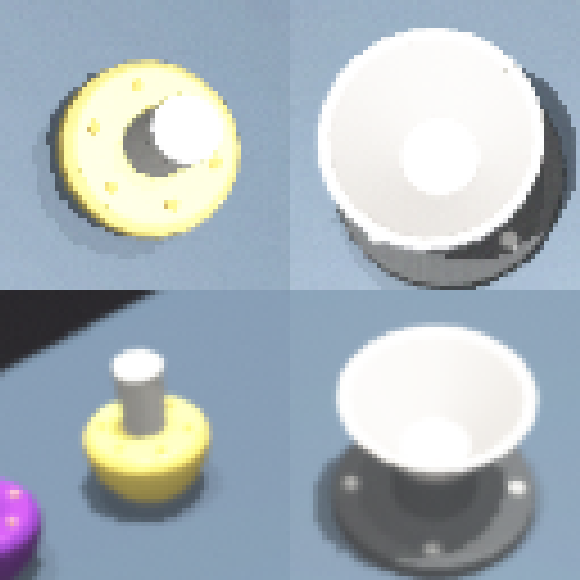

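Crop confirms: pale-yellow dome with aluminium boss, white cup on dark steel base. Measuring from the two fixed views.

```bash
cat > h.py <<'E'
import cv2, numpy as np
from bench import viewer
def cam(n):
    p=viewer.camera_params(n); R=cv2.Rodrigues(np.array(p['rvec'],float))[0]; return np.array(p['mtx'],float),R,np.array(p['tvec'],float).reshape(3)
def ray(n,uv,c=None):
    K,R,t=c or cam(n); d=R.T@np.linalg.solve(K,[uv[0],uv[1],1.]); return -R.T@t,d/np.linalg.norm(d)
def onz(n,uv,z,c=None):
    o,d=ray(n,uv,c); return o+d*(z-o[2])/d[2]
def tri(a,b):
    A=[];B=[]
    for o,d in (a,b):
        P=np.eye(3)-np.outer(d,d);A.append(P);B.append(P@o)
    X=np.linalg.lstsq(np.vstack(A),np.hstack(B),rcond=None)[0]
    return X,[np.linalg.norm((np.eye(3)-np.outer(d,d))@(X-o)) for o,d in (a,b)]
def blob(mask,box):
    x0,y0,x1,y1=box; m=np.zeros_like(mask); m[y0:y1,x0:x1]=mask[y0:y1,x0:x1]
    cs=cv2.findContours(m,cv2.RETR_EXTERNAL,cv2.CHAIN_APPROX_NONE)[0]
    k=max(cs,key=cv2.contourArea); return k,cv2.fitEllipse(k),cv2.contourArea(k)
E
python3 - <<'E'
from h import *
t=cv2.imread('pics/top0.png'); s=cv2.imread('pics/scene0.png')
f=lambda im,th:((im.min(2)>=th)*255).astype('uint8')
res={}
for nm,im,box,th in (('top',t,(490,240,525,275),225),('scene',s,(234,148,256,164),222)):
    k,e,a=blob(f(im,th),box); print(nm,'boss',e,a); res[nm]=e[0]
print(tri(ray('top',res['top']),ray('scene',res['scene'])))
for nm,im,box,th in (('top',t,(230,180,300,250),205),('scene',s,(315,240,375,285),205)):
    k,e,a=blob(f(im,th),box); print(nm,'cup',e,a,cv2.boundingRect(k)); res[nm]=e[0]
print(tri(ray('top',res['top']),ray('scene',res['scene'])))
hs=cv2.cvtColor(t,cv2.COLOR_BGR2HSV)
m=cv2.inRange(hs,(20,40,120),(40,255,255)); k,e,a=blob(m,(470,230,525,290)); print('yellow',e,a,onz('top',e[0],33))
for n,uv in (('blue',(149,217)),('purple',(498,196)),('red',(478,340)),('green',(373,247)),('brown',(284,140))): print(n,onz('top',uv,30)[:2].round())
E
```

```text
top boss ((501.1675720214844, 257.47113037109375), (26.417625427246094, 31.658479690551758), 174.83059692382812) 606.0
scene boss ((243.75856018066406, 156.03802490234375), (6.209126949310303, 10.186530113220215), 84.64583587646484) 48.0
(array([ 502.24650562, -307.59000591,   79.42494375]), [np.float64(5.034472919403182), np.float64(5.034472919403878)])
top cup ((262.3577575683594, 210.0003204345703), (47.943267822265625, 49.59767532348633), 65.78721618652344) 1864.5 (238, 186, 50, 49)
scene cup ((344.8151550292969, 261.3594970703125), (31.37268829345703, 43.471614837646484), 92.48051452636719) 1069.5 (323, 246, 45, 32)
(array([588.24341634,  91.98796691,  67.34668022]), [np.float64(0.6827146167364383), np.float64(0.6827146167361495)])
yellow ((498.2838134765625, 257.30108642578125), (37.91271209716797, 39.478515625), 113.9744644165039) 1173.5 [ 505.93640414 -312.76219685   33.        ]
blue [588. 295.]
purple [ 616. -321.]
red [ 366. -270.]
green [528. -97.]
brown [726.  57.]
```

The top boss mask leaked into the cream dome, so I'll fix it with saturation. The cup triangulates well: rim centre about (588, 92), height about 67.

```bash
cat >> h.py <<'E'
from scipy.spatial.transform import Rotation as Ro
from bench import get_obs
def delta(target):
    o=get_obs(); R=Ro.from_rotvec(o['ee_rot']).as_matrix()
    d=R.T@(np.array(target)-o['eef_pos'])
    print('t',o['t'],'pos',o['eef_pos'].round(1),'F',o['force'].round(1),'gap',round(o['finger_gap'],1),'toolaxes',R.T.round(3).tolist(),'delta tool mm',d.round(1)); return d
E
python3 - <<'E'
from h import *
t=cv2.imread('pics/top0.png')
m=((t.min(2)>=245)*255).astype('uint8'); k,e,a=blob(m,(490,240,525,275)); print(e,a)
print(tri(ray('top',e[0]),ray('scene',(243.9,156.0))), onz('top',e[0],82),onz('scene',(243.9,156),82))
print('cup',onz('top',(262.36,210),70),onz('scene',(344.8,261.4),70))
delta([506,-312,230])
E
```

```text
((506.8291015625, 252.7824249267578), (13.863543510437012, 14.875782012939453), 126.45731353759766) 160.5
(array([ 505.53866655, -312.05796456,   81.07469372]), [np.float64(1.034332795923535), np.float64(1.034332795924077)]) [ 506.09197247 -312.60861739   82.        ] [ 505.96212552 -309.82349697   82.        ]
cup [588.03754804  91.1447861   70.        ] [589.87026986  94.25159431  70.        ]
t 0.15 pos [ 235.  -632.4  230.8] F [ 0.3 -0.2  0. ] gap 85.0 toolaxes [[0.937, 0.348, -0.0], [0.348, -0.937, -0.001], [-0.0, 0.001, -1.0]] delta tool mm [ 365.6 -206.     1. ]
```

Housing is at about (506,-312) with its boss top at about 81. Moving above it.

```bash
python3 -m inch '[[0.042,-0.024,0,0,0,0],[0.042,-0.024,0,0,0,0],[0.042,-0.024,0,0,0,0],[0.042,-0.024,0,0,0,0],[0.042,-0.024,0,0,0,0]]' 0.085; python3 -m inch '[[0.04,-0.02,0,0,0,0],[0.03,-0.015,0,0,0,0],[0,0,0,0,0,7],[0,0,0,0,0,7],[0,0,0,0,0,6]]'; python3 - <<'E'
from h import *
delta([506,-312,200])
E
```

```text
t: 0.65
eef_pos: [388.3, -446.4, 228.6]
ee_rot: [-3.094, -0.536, 0.007]
force: [0.3, -0.1, -0.5]
finger_gap: 84.6
t: 1.15
eef_pos: [450.1, -378.6, 227.8]
ee_rot: [-3.138, 0.005, 0.005]
force: [-0.9, -0.6, 0.6]
finger_gap: 84.8
t 1.15 pos [ 450.1 -378.6  227.8] F [-0.9 -0.6  0.6] gap 84.8 toolaxes [[1.0, -0.003, -0.003], [-0.003, -1.0, -0.003], [-0.003, 0.003, -1.0]] delta tool mm [ 55.8 -66.7  27.9]
```

```bash
python3 -m inch '[[0.03,-0.035,0,0,0,0],[0.026,-0.032,0,0,0,0],[0,0,0,0,0,0],[0,0,0,0,0,0]]'; python3 - <<'E'
from h import *
delta([506,-312,200])
c=cam('wrist'); im=viewer.snapshot('wrist')[:,:,::-1]
cv2.imwrite('pics/w1.png',im); np.savez('w1.npz',K=c[0],R=c[1],t=c[2])
K,R,t=c
for z in (0,41,82):
  p=K@(R@np.array([506,-312,z])+t); print(z,p[:2]/p[2])
E
```

```text
t: 1.55
eef_pos: [507.6, -310.0, 227.1]
ee_rot: [-3.138, 0.015, 0.008]
force: [-0.5, -0.1, 0.9]
finger_gap: 85.0
t 1.55 pos [ 507.6 -310.   227.1] F [-0.5 -0.1  0.9] gap 85.0 toolaxes [[1.0, -0.01, -0.005], [-0.01, -1.0, -0.003], [-0.005, 0.003, -1.0]] delta tool mm [-1.4  2.1 27.1]
0 [320.84128344 205.69471728]
41 [320.99275754 214.54501208]
82 [321.18428545 225.73556143]
```

View pics/w1.png

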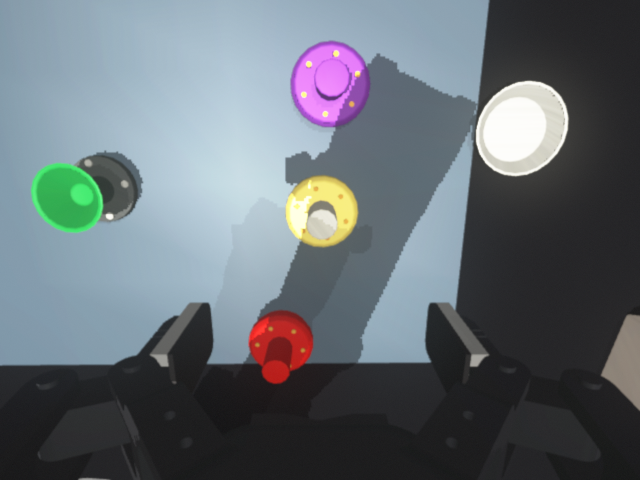

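The wrist view shows the yellow boss top at about (321,223); the two-view position predicts (321,226), so they agree within about 2 mm. Red at (278,345) and purple at (330,83) are clear of the fingers. Descending.

```bash
python3 -m inch '[[0,0.002,0.04,0,0,0],[0,0,0.04,0,0,0],[0,0,0.03,0,0,0],[0,0,0,0,0,0]]'; python3 - <<'E'
from h import *
delta([507,-312,47])
c=cam('wrist'); im=viewer.snapshot('wrist')[:,:,::-1]
cv2.imwrite('pics/w2.png',im)
K,R,t=c
for z in (41,82):
  p=K@(R@np.array([506,-312,z])+t); print(z,p[:2]/p[2])
E
```

```text
t: 2.0
eef_pos: [505.8, -315.5, 115.4]
ee_rot: [-3.141, 0.022, 0.003]
force: [-1.3, 0.4, 0.7]
finger_gap: 85.0
t 2.0 pos [ 505.8 -315.5  115.4] F [-1.3  0.4  0.7] gap 85.0 toolaxes [[1.0, -0.014, -0.002], [-0.014, -1.0, -0.001], [-0.002, 0.001, -1.0]] delta tool mm [ 1.3 -3.4 68.4]
41 [312.57968774 251.66728269]
82 [311.31394776 276.67096044]
```

View pics/w2.png

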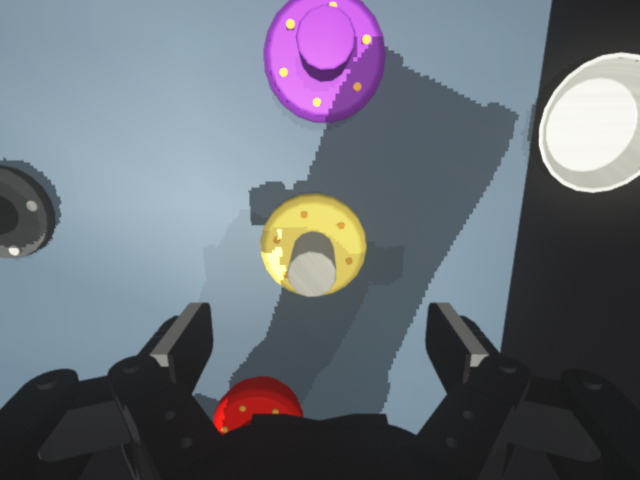

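Boss top is at (312,273); predicted (311,277), so about 1 mm further in +x. Continuing down.

```bash
python3 -m inch '[[0.001,-0.0035,0.03,0,0,0],[0,0,0.02,0,0,0],[0,0,0.01,0,0,0],[0,0,0,0,0,0]]'; python3 - <<'E'
from h import *
delta([507,-312,47])
E
```

```text
t: 2.45
eef_pos: [510.4, -317.1, 63.3]
ee_rot: [3.137, -0.028, 0.012]
force: [-0.7, 0.0, 0.2]
finger_gap: 85.0
t 2.45 pos [ 510.4 -317.1   63.3] F [-0.7  0.   0.2] gap 85.0 toolaxes [[1.0, -0.018, 0.008], [-0.018, -1.0, 0.005], [0.008, -0.005, -1.0]] delta tool mm [-3.6 -5.1 16.3]
```

```bash
python3 -m inch '[[-0.0035,-0.005,0.01,0,0,0],[0,0,0.005,0,0,0],[0,0,0,0,0,0]]'; python3 - <<'E'
from h import *
delta([507,-312,47])
E
```

```text
t: 2.75
eef_pos: [508.3, -313.0, 50.7]
ee_rot: [3.135, -0.029, 0.018]
force: [-0.1, -0.3, 0.2]
finger_gap: 85.5
t 2.75 pos [ 508.3 -313.    50.7] F [-0.1 -0.3  0.2] gap 85.5 toolaxes [[1.0, -0.018, 0.012], [-0.018, -1.0, 0.007], [0.012, -0.007, -1.0]] delta tool mm [-1.3 -1.   3.7]
```

```bash
python3 -m inch '[[-0.001,-0.001,0.003,0.4,-0.7,0],[0,0,0,0,0,0]]'; python3 - <<'E'
from h import *
delta([507,-312,47])
E
python3 -m inch '[[0,0,0,0,0,0],[0,0,0,0,0,0],[0,0,0,0,0,0],[0,0,0,0,0,0],[0,0,0,0,0,0]]' 0.0
python3 -m inch '[[0,0,0,0,0,0],[0,0,0,0,0,0],[0,0,0,0,0,0],[0,0,0,0,0,0],[0,0,0,0,0,0]]'
python3 - <<'E'
from h import *
delta([507,-312,47])
cv2.imwrite('pics/w3.png',viewer.snapshot('wrist')[:,:,::-1])
E
```

```text
t: 2.95
eef_pos: [507.6, -312.0, 48.2]
ee_rot: [-3.141, 0.028, 0.001]
force: [-0.1, -0.6, -0.5]
finger_gap: 84.8
t 2.95 pos [ 507.6 -312.    48.2] F [-0.1 -0.6 -0.5] gap 84.8 toolaxes [[1.0, -0.018, -0.001], [-0.018, -1.0, -0.0], [-0.001, 0.0, -1.0]] delta tool mm [-0.6 -0.   1.2]
t: 3.45
eef_pos: [508.1, -312.2, 48.8]
ee_rot: [-3.141, 0.029, 0.0]
force: [-0.8, 1.2, 2.9]
finger_gap: 24.5
t: 3.95
eef_pos: [508.0, -312.2, 48.9]
ee_rot: [-3.141, 0.029, 0.0]
force: [-0.5, 0.8, 1.0]
finger_gap: 24.3
t 3.95 pos [ 508.  -312.2   48.9] F [-0.5  0.8  1. ] gap 24.3 toolaxes [[1.0, -0.018, -0.0], [-0.018, -1.0, -0.0], [-0.0, 0.0, -1.0]] delta tool mm [-1.  -0.2  1.9]
```

View pics/w3.png

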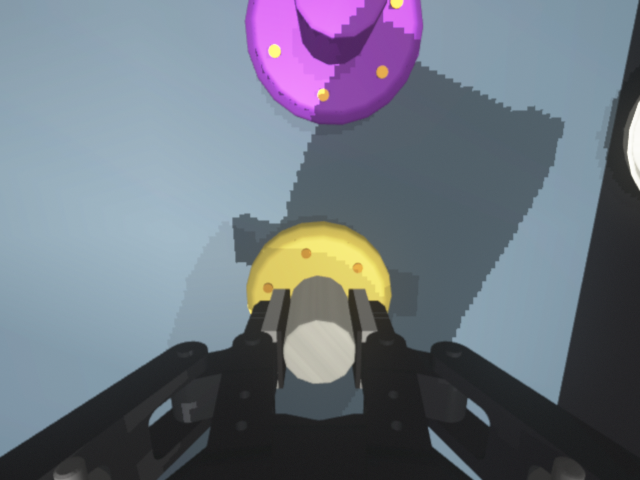

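The gripper holds the boss centrally (gap 24.3 mm) with the TCP 49 mm above the foot. Lifting slowly.

```bash
python3 -m inch '[[0,0,-0.01,0,0,0],[0,0,-0.02,0,0,0],[0,0,-0.03,0,0,0],[0,0,-0.03,0,0,0],[0,0,-0.02,0,0,0]]'; python3 -m inch '[[0,0,-0.02,0,0,0],[0,0,0,0,0,0]]'; python3 - <<'E'
from h import *
delta([588.5,92,170])
cv2.imwrite('pics/w4.png',viewer.snapshot('wrist')[:,:,::-1])
cv2.imwrite('pics/s4.png',viewer.snapshot('scene')[:,:,::-1])
E
```

```text
t: 4.5
eef_pos: [505.8, -311.2, 161.3]
ee_rot: [-3.138, 0.028, 0.01]
force: [0.4, -0.6, -1.9]
finger_gap: 24.8
t: 4.7
eef_pos: [506.9, -312.0, 186.5]
ee_rot: [-3.141, 0.029, 0.003]
force: [-0.1, 0.4, -1.2]
finger_gap: 24.5
t 4.7 pos [ 506.9 -312.   186.5] F [-0.1  0.4 -1.2] gap 24.5 toolaxes [[1.0, -0.018, -0.002], [-0.018, -1.0, -0.001], [-0.002, 0.001, -1.0]] delta tool mm [  74.2 -405.4   16.7]
```

View pics/s4.png

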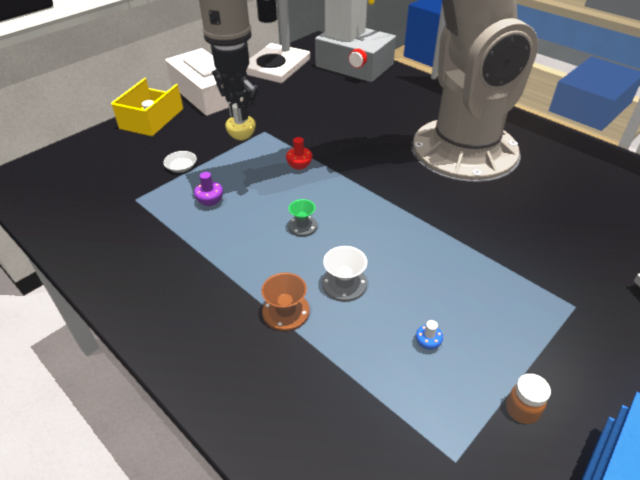

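The scene view shows the housing held at (240,127), with everything else unmoved. Carrying it across to the white cup.

```bash
python3 -m inch '[[0.003,-0.015,0,0,0,0],[0.006,-0.03,0,0,0,0],[0.007,-0.035,0,0,0,0],[0.007,-0.035,0,0,0,0],[0.007,-0.035,0,0,0,0]]'; python3 -m inch '[[0.007,-0.035,0,0,0,0],[0.007,-0.035,0,0,0,0],[0.007,-0.035,0,0,0,0],[0.006,-0.03,0,0,0,0],[0.004,-0.02,0,0,0,0]]';  python3 - <<'E'
from h import *
delta([588.5,92,170])
E
```

```text
t: 5.3
eef_pos: [535.4, -158.6, 178.1]
ee_rot: [-3.137, 0.041, 0.021]
force: [0.3, 0.1, -1.9]
finger_gap: 24.7
t: 5.8
eef_pos: [567.0, 9.6, 172.7]
ee_rot: [-3.135, 0.032, 0.036]
force: [-0.6, -1.2, -1.1]
finger_gap: 24.4
t 5.8 pos [567.    9.6 172.7] F [-0.6 -1.2 -1.1] gap 24.4 toolaxes [[1.0, -0.02, -0.023], [-0.02, -1.0, -0.006], [-0.023, 0.006, -1.0]] delta tool mm [ 19.9 -82.8   2.7]
```

```bash
python3 -m inch '[[0.007,-0.03,0,0.3,1.0,0],[0.007,-0.03,0,0,0.3,0],[0.003,-0.015,0,0,0,0],[0,0,0,0,0,0],[0,0,0,0,0,0]]';  python3 - <<'E'
from h import *
delta([588.5,92,170])
cv2.imwrite('pics/t5.png',viewer.snapshot('top')[:,:,::-1])
cv2.imwrite('pics/s5.png',viewer.snapshot('scene')[:,:,::-1])
t=cv2.imread('pics/top0.png'); t=cv2.imread('pics/t5.png'); s=cv2.imread('pics/s5.png')
cv2.imwrite('pics/c5.png',np.hstack([cv2.resize(t[140:280,190:330],(400,400)),cv2.resize(s[160:320,265:425],(400,400))]))
E
```

```text
t: 6.3
eef_pos: [581.5, 94.0, 167.7]
ee_rot: [-3.13, 0.02, 0.013]
force: [-0.4, -0.2, -1.6]
finger_gap: 24.5
t 6.3 pos [581.5  94.  167.7] F [-0.4 -0.2 -1.6] gap 24.5 toolaxes [[1.0, -0.013, -0.009], [-0.013, -1.0, -0.012], [-0.008, 0.012, -1.0]] delta tool mm [ 7.   1.8 -2.4]
```

View pics/c5.png

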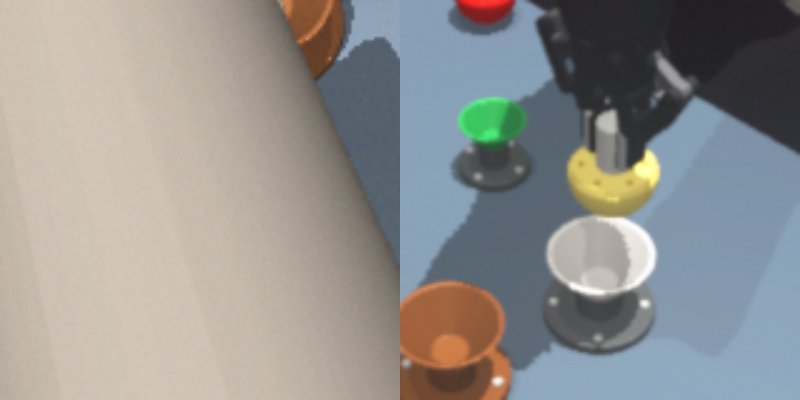

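The scene crop shows the housing upright, just above the white cup; the arm hides the cup in the top view. Centring, removing the tilt and taking a wrist view to re-measure the cup.

```bash
python3 -m inch '[[0.0075,0.0018,0,0.7,0.5,0],[0,0,0,0,0,0]]';  python3 - <<'E'
from h import *
delta([589.5,92,170])
c=cam('wrist'); im=viewer.snapshot('wrist')[:,:,::-1]; cv2.imwrite('pics/w6.png',im)
K,R,t=c
for X in ([588.5,92,70],[588.5+43,92,70],[588.5,92+43,70],[588.5,92-43,70]):
  p=K@(R@np.array(X)+t); print(X,(p[:2]/p[2]).round(1))
  im=cv2.circle(im.copy(),tuple(int(v) for v in p[:2]/p[2]),3,(0,0,255),-1)
cv2.imwrite('pics/w6m.png',im); np.savez('w6.npz',K=K,R=R,t=t)
E
```

```text
t: 6.6
eef_pos: [589.8, 89.0, 167.8]
ee_rot: [-3.117, 0.026, -0.002]
force: [-0.2, -0.3, -1.2]
finger_gap: 24.5
t 6.6 pos [589.8  89.  167.8] F [-0.2 -0.3 -1.2] gap 24.5 toolaxes [[1.0, -0.016, 0.001], [-0.016, -1.0, -0.024], [0.002, 0.024, -1.0]] delta tool mm [-0.3 -3.1 -2.1]
[588.5, 92, 70] [317.2 243.4]
[631.5, 92, 70] [316.  180.6]
[588.5, 135, 70] [255. 244.]
[588.5, 49, 70] [379.9 242.8]
```

View pics/w6m.png

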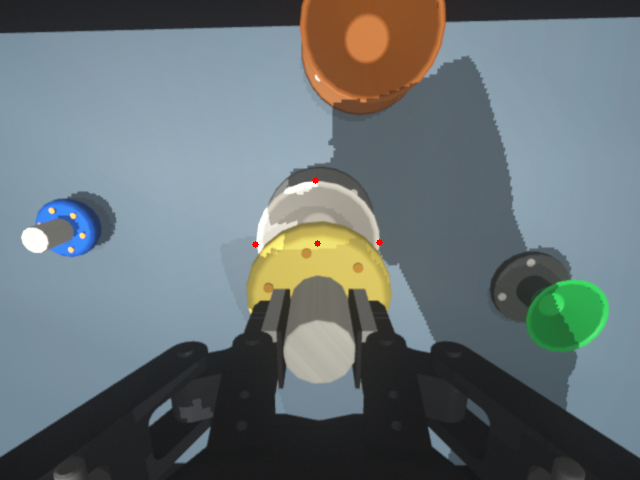

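The predicted rim points (left 255, right 380, far edge row 181) land on the seen rim within about 1 mm, so cup centre (588.5, 92) is confirmed. I got the tilt sign wrong last time and will correct it, then lower.

```bash
python3 -m inch '[[0,-0.003,0.01,-1.4,0,0],[0,0,0.01,0,0,0],[0,0,0,0,0,0]]';  python3 - <<'E'
from h import *
delta([589.5,92,92])
E
```

```text
t: 6.95
eef_pos: [589.8, 90.4, 147.5]
ee_rot: [3.141, -0.03, 0.002]
force: [-0.8, 0.2, -1.6]
finger_gap: 24.5
t 6.95 pos [589.8  90.4 147.5] F [-0.8  0.2 -1.6] gap 24.5 toolaxes [[1.0, -0.019, 0.001], [-0.019, -1.0, 0.001], [0.001, -0.001, -1.0]] delta tool mm [-0.4 -1.6 55.5]
```

```bash
python3 -m inch '[[0,-0.0015,0.012,0,0,0],[0,0,0.012,0,0,0],[0,0,0.01,0,0,0],[0,0,0,0,0,0]]';  python3 - <<'E'
from h import *
delta([589.5,92,92])
E
```

```text
t: 7.35
eef_pos: [589.6, 91.1, 110.4]
ee_rot: [3.141, -0.032, 0.001]
force: [-0.9, -0.6, -2.2]
finger_gap: 24.5
t 7.35 pos [589.6  91.1 110.4] F [-0.9 -0.6 -2.2] gap 24.5 toolaxes [[1.0, -0.02, 0.001], [-0.02, -1.0, 0.0], [0.001, -0.0, -1.0]] delta tool mm [-0.2 -0.9 18.4]
```

```bash
python3 -m inch '[[0,-0.001,0.006,0,0,0],[0,0,0.004,0,0,0],[0,0,0.002,0,0,0],[0,0,0,0,0,0]]';  python3 -m inch '[[0,0,0.002,0,0,0],[0,0,0,0,0,0]]';  python3 - <<'E'
from h import *
delta([589.5,92,92])
E
```

```text
t: 7.75
eef_pos: [589.8, 92.2, 97.3]
ee_rot: [-3.141, 0.032, -0.001]
force: [-0.6, -0.3, -2.1]
finger_gap: 24.4
t: 7.95
eef_pos: [590.1, 92.2, 95.6]
ee_rot: [-3.141, 0.032, -0.002]
force: [0.1, 0.1, -1.4]
finger_gap: 24.6
t 7.95 pos [590.1  92.2  95.6] F [ 0.1  0.1 -1.4] gap 24.6 toolaxes [[1.0, -0.021, 0.001], [-0.021, -1.0, -0.0], [0.001, 0.0, -1.0]] delta tool mm [-0.6  0.2  3.6]
```

```bash
for i in 1; do python3 -m inch '[[0,0,0.0015,0,0,0],[0,0,0,0,0,0]]'; python3 -m inch '[[0,0,0.001,0,0,0],[0,0,0,0,0,0]]'; python3 -m inch '[[0,0,0.001,0,0,0],[0,0,0,0,0,0]]'; done
```

```text
t: 8.15
eef_pos: [590.3, 92.3, 94.3]
ee_rot: [-3.141, 0.032, -0.003]
force: [0.1, -0.1, -1.9]
finger_gap: 24.2
t: 8.35
eef_pos: [590.4, 92.2, 93.4]
ee_rot: [-3.141, 0.032, -0.004]
force: [-0.5, 0.5, -1.5]
finger_gap: 24.4
t: 8.55
eef_pos: [590.4, 92.3, 92.3]
ee_rot: [-3.141, 0.032, -0.004]
force: [-0.4, 0.3, -1.3]
finger_gap: 24.7
```

No contact yet; continuing by feel.

```bash
python3 -m inch '[[0,0,0.001,0,0,0],[0,0,0,0,0,0]]'; python3 -m inch '[[0,0,0.001,0,0,0],[0,0,0,0,0,0]]'; python3 -m inch '[[0,0,0.001,0,0,0],[0,0,0,0,0,0]]'
```

```text
t: 8.75
eef_pos: [590.1, 92.0, 91.4]
ee_rot: [3.141, -0.033, 0.003]
force: [-2.9, -1.4, -0.1]
finger_gap: 24.4
t: 8.95
eef_pos: [590.2, 92.1, 91.4]
ee_rot: [3.141, -0.033, 0.003]
force: [-3.3, -0.5, 0.7]
finger_gap: 24.7
t: 9.15
eef_pos: [590.2, 92.1, 91.4]
ee_rot: [3.141, -0.033, 0.004]
force: [-4.1, -0.6, 0.6]
finger_gap: 24.3
```

Contact. The sideways force of -4 N in x says to ease toward -x, then press lightly.

```bash
python3 -m inch '[[-0.001,0,0,0,0,0],[0,0,0,0,0,0]]'; python3 -m inch '[[-0.001,0,0.001,0,0,0],[0,0,0,0,0,0]]'; python3 -m inch '[[0,0,0.0015,0,0,0],[0,0,0,0,0,0]]';python3 - <<'E'
from h import *
delta([589.5,92,92])
cv2.imwrite('pics/s7.png',viewer.snapshot('scene')[:,:,::-1])
s=cv2.imread('pics/s7.png')
cv2.imwrite('pics/c7.png',cv2.resize(s[180:320,275:415],(560,560)))
E
```

```text
t: 9.35
eef_pos: [589.8, 92.1, 91.5]
ee_rot: [-3.141, 0.033, -0.006]
force: [0.2, -0.1, 0.1]
finger_gap: 24.6
t: 9.55
eef_pos: [590.0, 92.0, 91.4]
ee_rot: [-3.141, 0.033, -0.01]
force: [-2.7, -0.9, 1.2]
finger_gap: 24.4
t: 9.75
eef_pos: [590.1, 92.0, 91.3]
ee_rot: [-3.141, 0.034, -0.011]
force: [-2.6, -1.3, 0.9]
finger_gap: 24.5
t 9.75 pos [590.1  92.   91.3] F [-2.6 -1.3  0.9] gap 24.5 toolaxes [[1.0, -0.022, 0.007], [-0.022, -1.0, -0.0], [0.007, 0.0, -1.0]] delta tool mm [-0.6  0.  -0.7]
```

View pics/c7.png

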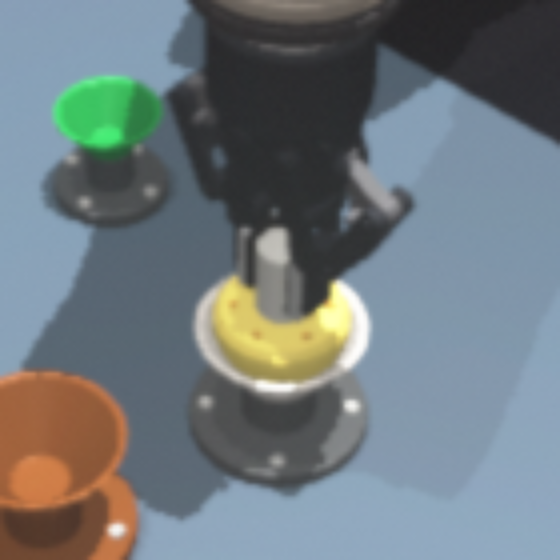

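The housing is in the white cup: it stops at TCP 91.3, which puts the foot at about 42.4 against the seat height of 43. Releasing and backing off straight up.

```bash
python3 -m inch '[[0,0,0,0,0,0],[0,0,0,0,0,0],[0,0,0,0,0,0],[0,0,0,0,0,0],[0,0,0,0,0,0]]' 0.07; python3 -m inch '[[0,0,0,0,0,0],[0,0,-0.01,0,0,0],[0,0,-0.02,0,0,0],[0,0,-0.03,0,0,0],[0,0,-0.03,0,0,0]]'; python3 -m inch '[[0,0,-0.03,0,0,0],[0,0,-0.02,0,0,0],[0,0,0,0,0,0]]'; python3 - <<'E'
from h import *
delta([589.5,92,92])
c=cam('wrist');w=viewer.snapshot('wrist')[:,:,::-1]; s=viewer.snapshot('scene')[:,:,::-1]
cv2.imwrite('pics/w8.png',w);cv2.imwrite('pics/s8.png',s)
K,R,t=c
for n,(K,R,t) in (('wrist',c),('scene',cam('scene'))):
  for X in ([588.5,92,125],[588.5,92,70]):
    p=K@(R@np.array(X)+t); print(n,X,(p[:2]/p[2]).round(1))
cv2.imwrite('pics/c8.png',np.hstack([cv2.resize(s[200:320,285:405],(400,400)),cv2.resize(w[100:400,170:470],(400,400))]))
E
```

```text
t: 10.3
eef_pos: [590.0, 92.4, 90.7]
ee_rot: [-3.141, 0.033, -0.011]
force: [-0.8, -0.2, -0.1]
finger_gap: 70.1
t: 10.8
eef_pos: [587.1, 92.0, 181.1]
ee_rot: [3.141, -0.033, -0.001]
force: [0.9, -0.1, 0.1]
finger_gap: 70.0
t: 11.1
eef_pos: [588.5, 92.6, 239.9]
ee_rot: [-3.14, 0.033, -0.011]
force: [0.2, -0.4, 0.8]
finger_gap: 69.6
t 11.1 pos [588.5  92.6 239.9] F [ 0.2 -0.4  0.8] gap 69.6 toolaxes [[1.0, -0.021, 0.007], [-0.021, -1.0, -0.001], [0.007, 0.001, -1.0]] delta tool mm [ -0.    0.7 147.9]
wrist [588.5, 92, 125] [319.  235.8]
wrist [588.5, 92, 70] [319.  219.1]
scene [588.5, 92, 125] [345.1 240.3]
scene [588.5, 92, 70] [344.4 260.5]
```

View pics/c8.png

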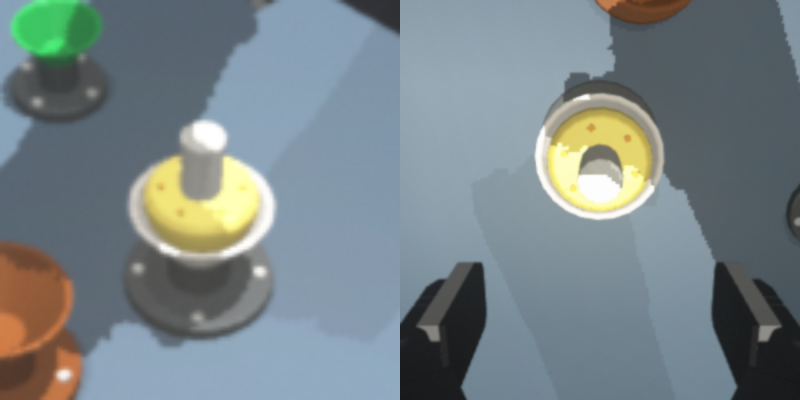

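View pics/s8.png

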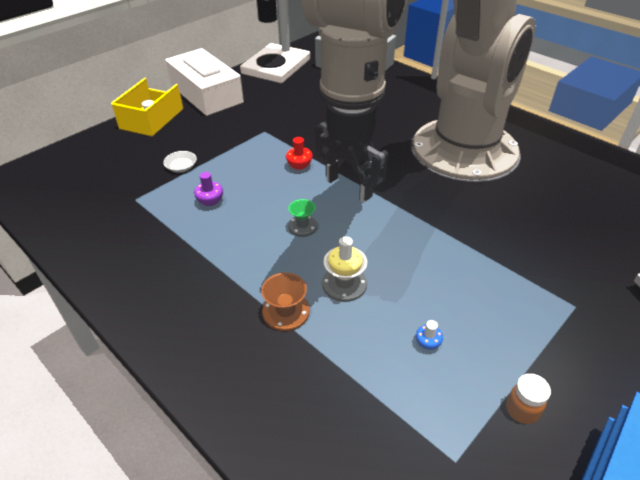

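Scene boss top is at (346,240) with (345,240) predicted for a seated, upright housing. Wrist shows (320,235) against (319,236), with the dome concentric in the rim. Blue at (430,336) is unmoved, and the gripper is clear. Handing in.

```bash
python3 -m inch '[[0,0,0,0,0,0],[0,0,0,0,0,0]]'; python3 -c "
from bench import workorder
print(workorder.sign_off())"
```

```text
t: 11.4
eef_pos: [586.7, 92.0, 235.7]
ee_rot: [3.141, -0.032, 0.002]
force: [-0.1, 0.1, -0.5]
finger_gap: 70.2
the job is handed in; nothing more can be done
None
```

I picked up the yellow housing by its boss, carried it over, and lowered it dome down into the white cup until it touched bottom. Then I let go, backed off straight up, and handed the job in at 11.4 s.

**Last checks:**
- **Height:** the foot stopped at about 42.4 mm above the bench; the seat is at 43 mm.
- **Position and tilt:** the boss top lay within 1–2 pixels of where a centred, upright housing should show, in both the scene and wrist views.
- **Surroundings:** the blue housing stayed at the same scene pixel, (430, 336). The gripper is about 100 mm clear of the housing, and the tool force is near zero.

**What went wrong or disagreed:**
- My first colour mask for the boss in the top view spilled onto the dome. I replaced it before moving.
- I made one tilt correction with the wrong sign and fixed it above the cup.
- The scene and top views differed by 2–4 mm on the boss and cup positions. The wrist view agreed with the values I used to 1–2 mm.
- Near the bottom the cup pushed sideways with up to 4 N. I eased off and seated it again with about 3 N still pushing sideways, then let go.

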